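# Punch the first hole, then set the spring dividers to the calipers and hold them

## Robot

A 6-joint arm with a two-finger parallel gripper is mounted at the origin on the work surface. World frame = base frame: x ahead of the robot, y to its left, z up, the work surface at z = 0. Lengths are in m, angles in rad, forces in N, time in s.
With the tool pointing down it reaches from about 0.25 to 0.725 m from the base axis. Payload 9.7 kg.
Tool frame: the origin (TCP) lies at the very end of the fingers, on their centre line; the grasp point (between the pads) lies 19 mm behind it; z points along the fingers, y is the line along which they close (so a half turn about z gives the same grasp; the last joint's range is limited). The gripper opens to 85 mm and grips with 20 to 120 N. Pads are 22 mm wide; open, the fingers measure 114 mm over their backs; the gripper's body (76 mm by 85 mm) begins 54 mm behind the grasp point. The pads swing forward as they close: fully open they stand 13 mm farther back than shut.
Start: joints at [-1.289, 0.087, 0.176, 1.66, 0, 1.571], TCP at [0.153, -0.528, 0.231] pointing down, gripper open.
Joint ranges: [-3.13, 3.13], [-0.85, 1.81], [-1.15, 1.24], [-2.2, 2.28], [-1.44, 1.52], [-3.14, 3.14]. Speed limits (rad/s): [2.22, 2.22, 2.57, 3.14, 3.14, 3.14].

## Interface

Orientations are given as a unit quaternion [w, x, y, z].
In Python, from plant import monitor, viewer, order gives the robot as it stands.
- The arm moves only by the tool drive_tool, never from a script. Its argument "moves" is a list of rows, each a list of 6 numbers: the shift along the tool's x, y, z in mm, then the turn, a rotation vector about the tool's x, y, z in rad. A call has 1 to 20 rows; each row shifts and turns the commanded pose from where the row before left it, along the tool's axes as they then stand; what a row does not reach is not made up. A row lasts 1/10 s, in which the tool goes at most 50 mm and 8.59 degrees, less where a joint would pass 70% of its speed; a pose out of reach is approached as far as the arm can. A call with a gripper value outside its range is refused whole. "grip" is the opening, from -1 (shut) to 1 (fully open), set as the call begins (left out, the last holds). The fingers move at their own pace and stop on an object; "squeeze" is the grip in N (left out, the last holds). Time passes only in rows, so rows that do not move let the fingers close. It gives the time, the measured TCP pose, the force, the opening and the grip force at its end, in the units of the state.
- monitor.read_state(): the state, without advancing time (a new reading comes with each control period).
- viewer.get_image(name): name is "side" or "top"; returns a dict with "pixels" (384x512x3 uint8, blue, green, red), "fov_y" (degrees; the focal length in pixels is half the picture's height over the tangent of half this angle, whatever the lens; pixels are square), "cx", "cy" (the principal point, pixels), "extrinsics" (4x4, takes a point from world to camera coordinates). Camera axes: x right, y down, z forward; pixel columns grow to the right and rows downward; lengths in m; the calibration is good to about 2 mm. A picture is of the moment at which its call begins. There is no depth.
- order.sign_off(): hands the job in; it is judged then, once.
The state is a dict: "t": time; "joints": joint angles; "qd": joint speeds; "joint_torque": joint torques, N m; "ee_pos": TCP position; "orientation": TCP orientation; "contact_force": force on the tool from outside, world axes, zero at the start; "wrist_torque": the same for the moment, N m; "gripper_width": finger opening in m; "finger_force": force on a finger pad.
Only numpy, scipy, OpenCV 4.12 (cv2) and the standard library are available. Lean on these libraries where they do the work, as an engineer would, in place of code of your own. Each camera call takes 0.05 s, during which the arm holds its last target. There are 200 camera calls.

## Task

Pierce the first hole in the strip that is set up in the bench punch: push the long lever down all the way to its stop and let it come right back up. Then pick up the spring dividers by their two legs, lift them about 10 cm clear of the bench, and squeeze them until the gap between their points matches the opening of the locked calipers' jaws (within 2 mm) for stepping off the next holes. Finish while holding them in the gripper at that gap, steady, so that I can run the nut up: do not put them down or let go, and leave the calipers and everything else lying on the bench as they are.

Things in the scene. Friction and masses are not known exactly. Their poses are not given: they have to be found in the camera images.
- press: Grey bench lever punch bolted to the bench, C-frame on a 270 x 150 mm base, 240 mm high without its lever. Origin on the bench, 15 mm from the base's centre; its -x axis points out of the throat to the operator, the way the lever reaches; z up. Does not move.
- lever (a joint): Angle (rad) of the punch's lever: 0 = at rest, up; grows as the handle is pushed down; stop at 0.65. A spring brings it back by itself; about 4 N down on the handle starts it, about 9 N holds it at the stop.
- lever_grip (a point): Top of the lever's black round rubber grip (28 mm diameter, 115 mm long, along the lever), in the middle of the grip's length, 255 mm along the lever from its pivot. At rest the lever rises 0.35 rad above level from pivot to grip end (grip top about 326 mm above the bench); at the stop it slopes 0.30 rad below level (grip top about 163 mm).
- lever_pivot (a point): Centre of the lever's pivot pin, 225 mm above the bench. The pin is level, square to the lever.
- dividers: Spring dividers of bright steel lying flat on the drawing: two straight legs, each 7 mm thick and 11 mm high as it lies, ending in points, pressed apart by a 36 mm bow spring at the other end; 207 mm long, 60 mm wide at the open points, about 110 g. Origin on the underside, on the centre line; x along the centre line to the points (at x = +62 mm), y to leg a, z up.
- dividers_hinge (a point): Hinge of the dividers' legs, on the centre line at x = -85 mm of the body, inside the bow spring's mouth.
- nut (a point): Brass nut on the threaded rod that crosses the legs 45 mm in front of the hinge; it sits outside leg b, and the rod sticks out 42 mm from the centre line on that side. Keep fingers off rod and nut: grip the legs 75 to 105 mm in front of the hinge, best at the flat points.
- leg_b (a joint): Angle (rad) by which leg b is squeezed towards leg a (a is fixed to the body): 0 = open, 0.30 = end of travel (15 mm gap). Gap of the points = 300 mm x sin((0.40 - value)/2): 60 mm open. Sprung open: squeezing at the flat points takes about 5.5 N open, 8.5 N at a 43 mm gap, 12 N at 26 mm.
- flat_a (a point): Outer face of leg a (mid-height, 5.5 mm above the underside), 90 mm in front of the hinge. Open, the outer faces are about 49 mm apart here and spread towards the points (each 0.15 rad off the centre line). Moving the two faces together by 1 mm here closes the points by about 1.65 mm.
- flat_b (a point): The same spot on the outer face of leg b.
- point_a (a point): Tip of leg a's point, 150 mm from the hinge.
- point_b (a point): Tip of leg b's point.
- calipers: Digital calipers lying flat at the drawing sheet's far edge (away from the robot), beam 225 mm long, with a black display head on the sliding jaw. Origin on the underside at the beam's middle; the beam runs along y, the long measuring jaws reach 48 mm to -x. Not to be touched.
- jaw (a joint): Opening (m) of the calipers between the measuring faces, locked; somewhere from 0.026 to 0.044. This is the gap wanted between the points of the dividers.
- jaw_fixed_tip (a point): On the measuring face of the fixed jaw, near the jaw's tip.
- jaw_slide_tip (a point): On the measuring face of the sliding jaw, near the jaw's tip; the distance to jaw_fixed_tip is the opening.
- drive: Bystander: 3.5 inch hard drive lying flat, 147 x 102 x 26 mm.
- screwdriver: Bystander: screwdriver with a red handle, lying between the punch and the drawing.
- hexkey: Bystander: T-handle hex key, lying flat under the punch's lever.
- scriber: Bystander: scriber, 140 mm long and 8 mm thick, on the robot's side of the drawing.
- square: Bystander: small engineer's square (60 mm stock, 90 mm blade, 14 mm high), lying under the end of the lever's grip.

How it is judged:
On the way, in this order (a step that is already met when the one before it is completed fails the run):
1. the punch's lever is pushed down to its stop (value of joint lever above 0.615 rad), for 0.1 s.
2. the lever has come back up (value of joint lever below 0.06 rad), for 0.2 s.
3. the dividers are lifted clear of the bench in the gripper (height (world z) of each of dividers, point_a, point_b above 0.06 m and contact force between dividers and the fingers above 2 N), for 0.2 s.
At the end, for the whole second after the job is handed in: The dividers are held by the gripper, body and both points more than 60 mm above the bench and not resting on the punch, at rest; the gap between their points equals the calipers' opening within 2 mm; the punch's lever is back up (below 0.06 rad) (all of step 3 and ((value of joint jaw between 0.0255 and 0.027 m and distance between point_a and point_b between 0.024 and 0.029 m) or (value of joint jaw between 0.0269999 and 0.028 m and distance between point_a and point_b between 0.025 and 0.03 m) or (value of joint jaw between 0.0279999 and 0.029 m and distance between point_a and point_b between 0.026 and 0.031 m) or (value of joint jaw between 0.0289999 and 0.03 m and distance between point_a and point_b between 0.027 and 0.032 m) or (value of joint jaw between 0.0299999 and 0.031 m and distance between point_a and point_b between 0.028 and 0.033 m) or (value of joint jaw between 0.0309999 and 0.032 m and distance between point_a and point_b between 0.029 and 0.034 m) or (value of joint jaw between 0.0319999 and 0.033 m and distance between point_a and point_b between 0.03 and 0.035 m) or (value of joint jaw between 0.0329999 and 0.034 m and distance between point_a and point_b between 0.031 and 0.036 m) or (value of joint jaw between 0.0339999 and 0.035 m and distance between point_a and point_b between 0.032 and 0.037 m) or (value of joint jaw between 0.0349999 and 0.036 m and distance between point_a and point_b between 0.033 and 0.038 m) or (value of joint jaw between 0.0359999 and 0.037 m and distance between point_a and point_b between 0.034 and 0.039 m) or (value of joint jaw between 0.0369999 and 0.038 m and distance between point_a and point_b between 0.035 and 0.04 m) or (value of joint jaw between 0.0379999 and 0.039 m and distance between point_a and point_b between 0.036 and 0.041 m) or (value of joint jaw between 0.0389999 and 0.04 m and distance between point_a and point_b between 0.037 and 0.042 m) or (value of joint jaw between 0.0399999 and 0.041 m and distance between point_a and point_b between 0.038 and 0.043 m) or (value of joint jaw between 0.0409999 and 0.042 m and distance between point_a and point_b between 0.039 and 0.044 m) or (value of joint jaw between 0.0419999 and 0.043 m and distance between point_a and point_b between 0.04 and 0.045 m) or (value of joint jaw between 0.0429999 and 0.0445 m and distance between point_a and point_b between 0.041 and 0.046 m)) and linear speed of dividers below 0.03 m/s and angular speed of dividers below 0.3 rad/s and velocity of joint leg_b between -0.06 and 0.06 rad/s and contact force between dividers and press below 0.3 N and value of joint lever below 0.06 rad); the arm keeps its last pose, push and grip.
It fails at once if the calipers are shifted (more than 15 mm) or their jaw is pushed (distance of any of jaw_fixed_tip, jaw_slide_tip from where it was at the start of the episode above 0.015 m or velocity of joint jaw above 0.05 m/s or velocity of joint jaw below -0.05 m/s).
It fails at once if another thing on the bench is shifted by more than 30 mm (distance of any of drive, screwdriver, hexkey, scriber, square from where it was at the start of the episode above 0.03 m).
It also fails if it takes over 54 s, if anything falls off the work surface, if the arm or the gripper's body presses on something with over 40 N, if the wrist force passes 120 N, or if a joint passes its speed limit or range.

## Working session

There is one attempt and no reset: what is moved stays moved. The work goes in short steps, Python scripts to look and compute and a tool call to move; the robot and the scene stay as the last step left them, time stands still between calls to the robot, and variables do not carry over. Pictures are saved under pics/ and viewed, at most 10 in all, crops included, and the job is handed in when it is done.

Besides the shell and the picture viewer there is one more tool, called after "Request:" by a JSON object that holds its "op" and its "data". drive_tool: Moves the arm, as the interface text tells. Its arguments: {"type":"object","properties":{"moves":{"type":"array","items":{"type":"array","items":{"type":"number"}}},"grip":{"type":"number"},"squeeze":{"type":"number"}},"required":["moves"]}

```bash
mkdir -p pics; ls; cat > h.py <<'E'
import numpy as np, cv2
from plant import monitor, viewer, order
def cam(n):
    d=viewer.get_image(n); p=np.asarray(d["pixels"]); f=p.shape[0]/2/np.tan(np.radians(d["fov_y"])/2)
    return p,f,d["cx"],d["cy"],np.array(d["extrinsics"])
def ray(c,u,v):
    _,f,cx,cy,E=c; R=E[:3,:3]; o=-R.T@E[:3,3]; return o,R.T@np.array([(u-cx)/f,(v-cy)/f,1])
def at(c,u,v,z):
    o,d=ray(c,u,v); return o+d*(z-o[2])/d[2]
def proj(c,P):
    _,f,cx,cy,E=c; q=E[:3,:3]@np.asarray(P)+E[:3,3]; return np.array([cx+f*q[0]/q[2],cy+f*q[1]/q[2]])
E
python3 - <<'E'
from h import *
for n in("top","side"):
    c=cam(n); np.savez(n+"0.npz",p=c[0],f=c[1],cx=c[2],cy=c[3],E=c[4])
    cv2.imwrite(f"pics/{n}0.png",cv2.resize(c[0],(800,600),interpolation=cv2.INTER_CUBIC))
    print(n,c[1:4],ray(c,c[2],c[3]))
print(monitor.read_state())
E
```

```text
pics
top (np.float64(455.8499436276354), 244.13057334527514, 190.29809775622428) (array([ 0.48092996, -0.00910014,  1.35711656]), array([ 0.05716196, -0.00875181, -0.99832656]))
side (np.float64(421.7837017154797), 257.2581474015598, 193.0241386059153) (array([-0.05502433,  0.63810678,  1.23076457]), array([ 0.43570676, -0.46792091, -0.76890158]))
{'t': 0.1, 'joints': array([-1.28901007e+00,  8.74147749e-02,  1.75232211e-01,  1.65982640e+00,
        3.51479826e-06,  1.57082317e+00]), 'qd': array([-7.29926212e-05, -8.18852489e-04,  1.53284940e-03, -6.31961029e-04,
        7.21098953e-05,  8.34774383e-04]), 'joint_torque': array([ 2.30908636e-04, -5.21562874e+01,  4.65653229e+01,  1.60591694e-02,
       -6.28213752e-05, -2.07633377e-06]), 'ee_pos': array([ 0.15288219, -0.52810643,  0.23065831]), 'orientation': array([-6.00554070e-04,  9.90092675e-01,  1.40414131e-01, -8.34115410e-05]), 'contact_force': array([ 0.146634  , -0.50887643, -0.54460319]), 'wrist_torque': array([ 0.01428498, -0.03491537,  0.03453374]), 'finger_force': 0.0, 'gripper_width': 0.08544229012533269}
```

View pics/top0.png

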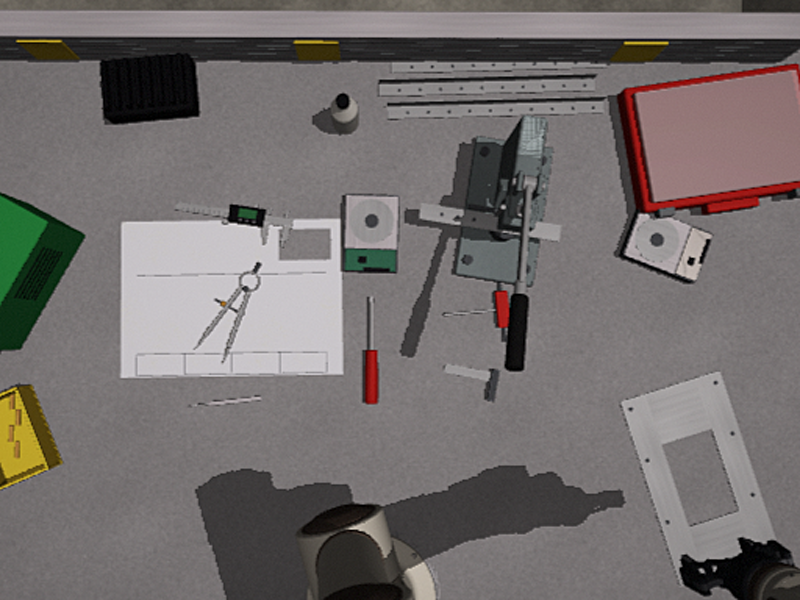

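View pics/side0.png

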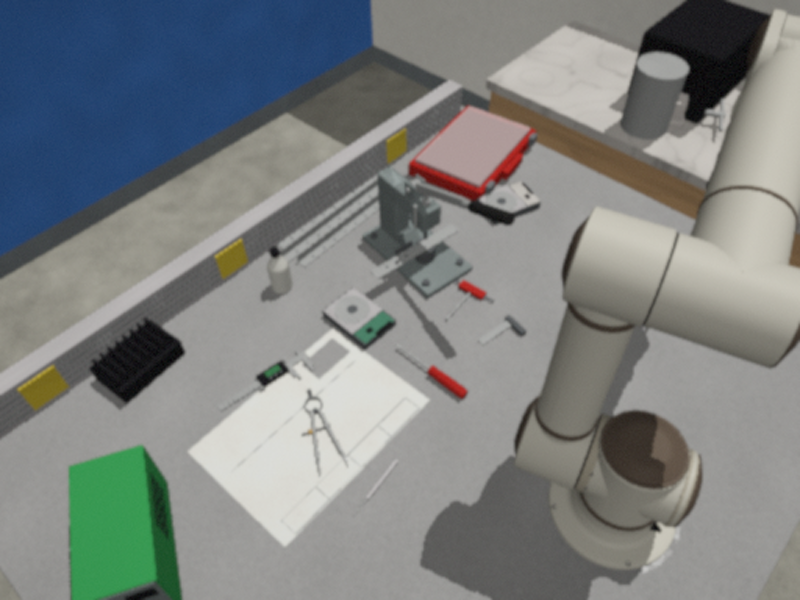

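The top view has world x up and y left. It shows the calipers near (235,215) with jaws at about (275,235), the dividers from (258,265) to points at (195,348) and (225,360), and the lever grip along (518,295)-(515,370). The arm hides the grip in the side view.

```bash
python3 - <<'E'
from h import *
A=[cam("top")[0].astype(float) for _ in range(6)]
m=np.mean(A,0); print(np.std(A,0).mean()); np.save("topmean.npy",m)
def crop(x0,x1,y0,y1,s,n):
    cv2.imwrite(n,np.clip(cv2.resize(m[y0:y1,x0:x1],None,fx=s,fy=s,interpolation=cv2.INTER_CUBIC),0,255).astype(np.uint8))
crop(108,198,126,164,8,"pics/cal.png"); crop(115,175,163,238,8,"pics/div.png")
g=m[140:160,160:200].mean(2).astype(int)
np.set_printoptions(linewidth=250); print(g)
E
```

```text
1.2291712188253052
[[ 11  21  29  29  11  14  14   8  19  92 147 139 138 139 139 139 141 141 141 142 143 144 143 143 144 144 140 143 162 177 173 173 174 174 172 170 171 171 171 171]
 [ 15  42  64  45   9  16  14   5  60 130 148 143 142 140 141 140 141 141 141 140 142 142 142 141 141 140 130 160 213 207 205 206 206 205 206 206 206 207 207 206]
 [  6  53  86  51  10  13  12   3  78 156 165 157 149 135 136 141 142 141 143 142 143 143 141 142 142 140 142 174 208 201 201 200 201 201 200 201 200 200 201 201]
 [ 14   1   5   0   2   5   8   0  82 159 159 143 129 140 127 130 133 131 133 138 135 139 146 145 142 145 131 157 207 200 200 200 199 199 200 200 200 200 200 200]
 [108  78  78  80  64  14  16   3  81 149 139 143 180 214 181 111 125 105 115 143 121 124 161 155 150 156 131 157 207 201 201 200 201 201 201 202 201 202 202 202]
 [215 219 220 225 195 112  99  61 107 146 137 157 195 206 206 208 212 213 214 214 184 119 143 144 150 151 153 197 206 202 202 201 201 202 201 199 199 199 199 200]
 [202 202 204 205 210 219 194 127 149 142 135 142 179 203 200 201 202 203 191 178 158 119 142 143 136 1
[... 1479 characters left out ...]
27 127 123 123 127 125 123 124 125 125 127 126]
 [199 199 199 199 199 199 202 181 118 146 198 202 199 199 199 199 202 200 155  94 139 120 124 121 121 122 124 126 124 128 126 121 122 123 124 126 127 126 125 124]
 [198 198 198 198 199 198 200 204 207 205 202 201 199 200 199 200 202 200 155  98 132 113 122 121 121 122 121 124 125 128 125 122 120 121 124 128 128 125 122 122]
 [198 199 199 198 199 198 198 200 200 200 200 199 198 198 199 199 202 198 164 115 102  78 124 124 123 124 120 118 121 126 126 125 125 127 126 125 124 123 122 122]
 [199 199 198 198 198 199 198 198 199 200 199 198 198 200 200 199 202 199 166 118 126 127 125 126 125 126 121 116 118 125 128 122 123 126 126 122 124 127 128 129]]
```

View pics/cal.png

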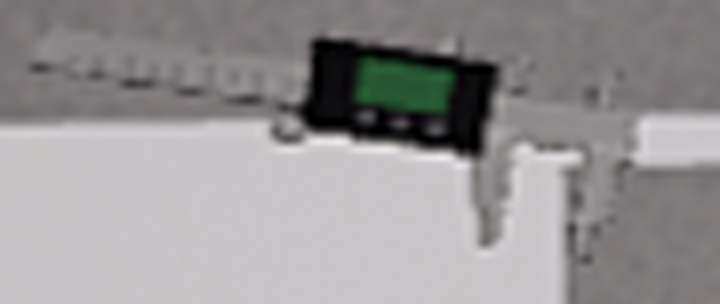

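View pics/div.png

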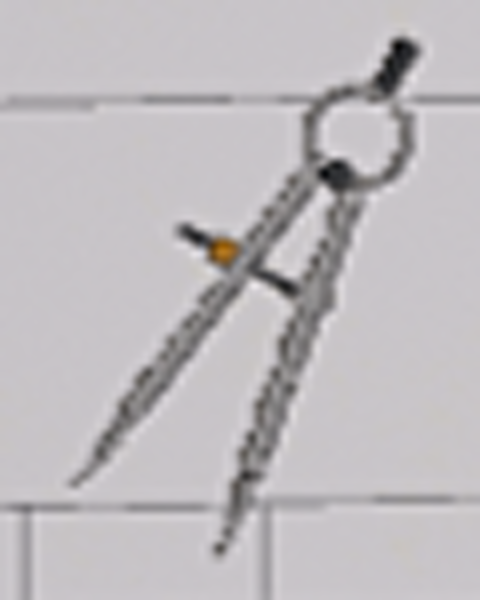

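The calipers crop shows the sliding jaw's inner face at X≈505. The fixed jaw, X≈580-630, lies over the grey rectangle, so its edge is uncertain. In the dividers crop the hinge is at about (335,175), the nut at (222,252), and the points at (72,486) for b and (218,552) for a.

```bash
python3 - <<'E'
from h import *
L=lambda n:(lambda d:(d["p"],float(d["f"]),float(d["cx"]),float(d["cy"]),d["E"]))(np.load(n+"0.npz"))
t=L("top")
D=lambda X,Y:(115+(X+.5)/8-.5,163+(Y+.5)/8-.5)
pb=at(t,*D(72,486),.006);pa=at(t,*D(218,552),.006);h=at(t,*D(335,175),.008);nut=at(t,*D(222,252),.006)
print("pb",pb,"pa",pa,"hinge",h,"nut",nut,"gap",np.linalg.norm(pa-pb),np.linalg.norm(pa-h),np.linalg.norm(pb-h))
V=lambda X,Y:((X+.5)*.64-.5,(Y+.5)*.64-.5)
n=at(t,*V(519,295),.2927+.013);f=at(t,*V(514.5,371),.332);print("grip",n,f,np.linalg.norm((f-n)[:2]),115*np.cos(.35))
C=lambda X,Y:(108+(X+.5)/8-.5,126+(Y+.5)/8-.5)
for q in((40,65),(620,135),(500,200),(590,200)):print("cal",at(t,*C(*q),.004))
S=[cam("side")[0].astype(float) for _ in range(6)]; s=np.mean(S,0); np.save("sidemean.npy",s)
sc=cam("side")
m=np.load("topmean.npy")
j=at(t,*C(545,200),.004); u,v=proj(sc,j); print("side px",u,v)
u0,v0=int(u)-14,int(v)-14; print(u0,v0)
a=cv2.resize(m[136:161,162:190],None,fx=14,fy=14,interpolation=cv2.INTER_CUBIC)
b=cv2.resize(s[v0:v0+25,u0:u0+28],None,fx=14,fy=14,interpolation=cv2.INTER_CUBIC)
cv2.imwrite("pics/jaws.png",np.clip(np.hstack([a,b]),0,255).astype(np.uint8))
E
```

```text
pb [0.46064448 0.33474744 0.006     ] pa [0.43636663 0.28071066 0.006     ] hinge [0.57548977 0.23880033 0.008     ] nut [0.5470393  0.28062574 0.006     ] gap 0.05924008798308806 0.14531250669924123 0.14966391505674825
grip [ 0.54507997 -0.2216766   0.3057    ] [ 0.4341713  -0.20865811  0.332     ] 0.11167010540923379 108.02786197744857
cal [0.72766777 0.37200885 0.004     ]
cal [0.70159248 0.1555016  0.004     ]
cal [0.67710737 0.20003613 0.004     ]
cal [0.67714264 0.16650606 0.004     ]
side px 193.4200195846583 235.5635610452259
179 221
```

View pics/jaws.png

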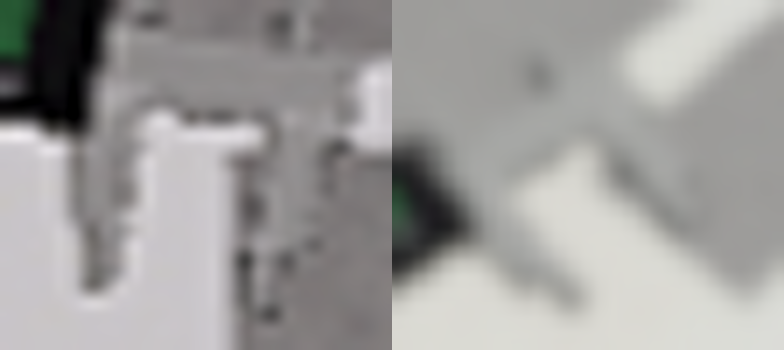

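The side panel is soft. The top panel shows the sliding jaw's face at about x=128 and the fixed jaw's edge at about x=258, so the opening is roughly 27-30 mm, to be refined later. The divider gap measures 59 mm (60 expected) and the grip middle is at about (0.49,-0.215), so I'll start moving.

Request:
{"op": "drive_tool", "data": {"moves": [[0, 0, -45, 0, 0, 0], [0, 0, -45, 0, 0, 0], [0, 0, -40, 0, 0, 0], [40.3, -21, 0, 0, 0, 0], [40.3, -21, 0, 0, 0, 0], [40.3, -21, 0, 0, 0, 0], [40.3, -21, 0, 0, 0, 0], [40.3, -21, 0, 0, 0, 0], [40.3, -21, 0, 0, 0, 0], [40.3, -21, 0, 0, 0, 0], [40.3, -21, 0, 0, 0, 0], [40.3, -21, 0, 0, 0, 0], [40.3, -21, 0, 0, 0, 0], [0, 0, 0, 0, 0, 0], [0, 0, 0, 0, 0, 0]], "grip": -1, "squeeze": 20}}

```text
t: 2.25
ee_pos: [0.4822, -0.2138, 0.361]
orientation: [-0.0, 0.99, 0.142, -0.0]
contact_force: [-0.7, -0.1, -0.4]
gripper_width: 0.0002
finger_force: 0.0
```

```bash
python3 - <<'E'
from h import *
c=cam("top"); print(monitor.read_state()["ee_pos"],proj(c,monitor.read_state()["ee_pos"]))
s=cam("side"); u,v=map(int,proj(s,[.485,-.215,.3])); print(u,v)
a=cv2.resize(c[0][120:250,290:380],None,fx=4,fy=4,interpolation=3); b=cv2.resize(s[0][v-65:v+65,u-50:u+50],None,fx=4,fy=4,interpolation=3)
cv2.imwrite("pics/lev.png",np.hstack([a,b]))
# jaw profiles in caliper frame
t=np.load("top0.npz");sd=np.load("side0.npz")
e=np.array([-.0261,-.2165]);e/=np.linalg.norm(e); n=np.array([e[1],-e[0]]); n=n if n[0]<0 else -n
o=np.array([.6771,.2000])
for nm,d,f in(("top",t,"topmean.npy"),("side",sd,"sidemean.npy")):
    m=np.load(f).mean(2).astype(np.float32); C=(m,float(d["f"]),float(d["cx"]),float(d["cy"]),d["E"])
    ss=np.arange(-16,48,1.)
    for r0,r1 in((-6,6),(6,16)):
        P=[]
        for r in np.arange(r0,r1,1.):
            uv=np.array([proj(C,[*(o+e*s_/1e3+n*r/1e3),.004]) for s_ in ss],np.float32)
            P.append(cv2.remap(m,uv[None,:,0],uv[None,:,1],cv2.INTER_LINEAR)[0])
        print(nm,r0,r1,list(zip(ss.astype(int).tolist(),np.mean(P,0).astype(int).tolist())))
E
```

```text
[ 0.48153379 -0.21452798  0.36124089] [334.15366686 216.10153733]
314 139
top -6 6 [(-16, 202), (-15, 200), (-14, 195), (-13, 189), (-12, 179), (-11, 163), (-10, 146), (-9, 137), (-8, 137), (-7, 136), (-6, 133), (-5, 133), (-4, 136), (-3, 137), (-2, 136), (-1, 135), (0, 140), (1, 149), (2, 160), (3, 174), (4, 187), (5, 199), (6, 203), (7, 202), (8, 201), (9, 200), (10, 199), (11, 199), (12, 199), (13, 199), (14, 199), (15, 199), (16, 200), (17, 201), (18, 201), (19, 201), (20, 200), (21, 196), (22, 185), (23, 174), (24, 159), (25, 141), (26, 122), (27, 111), (28, 113), (29, 117), (30, 127), (31, 136), (32, 144), (33, 146), (34, 144), (35, 140), (36, 137), (37, 134), (38, 133), (39, 131), (40, 128), (41, 124), (42, 120), (43, 121), (44, 121), (45, 122), (46, 122), (47, 122)]
top 6 16 [(-16, 199), (-15, 199), (-14, 200), (-13, 201), (-12, 202), (-11, 202), (-10, 196), (-9, 188), (-8, 178), (-7, 161), (-6, 141), (-5, 123), (-4, 121), (-3, 124), (-2, 128), (-1, 135), (0, 145), (1, 157), (2, 172), (3, 189), (4, 202), (5, 204), (6, 202), (7, 201), (8, 200), (9, 199), (10, 199), (11, 199), 
[... 1118 characters left out ...]
(-16, 211), (-15, 209), (-14, 207), (-13, 204), (-12, 201), (-11, 197), (-10, 192), (-9, 186), (-8, 180), (-7, 174), (-6, 169), (-5, 166), (-4, 166), (-3, 169), (-2, 174), (-1, 180), (0, 187), (1, 194), (2, 200), (3, 205), (4, 209), (5, 211), (6, 213), (7, 214), (8, 215), (9, 215), (10, 216), (11, 216), (12, 216), (13, 216), (14, 215), (15, 215), (16, 214), (17, 213), (18, 212), (19, 209), (20, 205), (21, 199), (22, 192), (23, 184), (24, 174), (25, 164), (26, 156), (27, 149), (28, 145), (29, 144), (30, 145), (31, 147), (32, 150), (33, 152), (34, 153), (35, 153), (36, 152), (37, 151), (38, 151), (39, 151), (40, 151), (41, 152), (42, 153), (43, 153), (44, 154), (45, 154), (46, 155), (47, 155)]
```

View pics/lev.png

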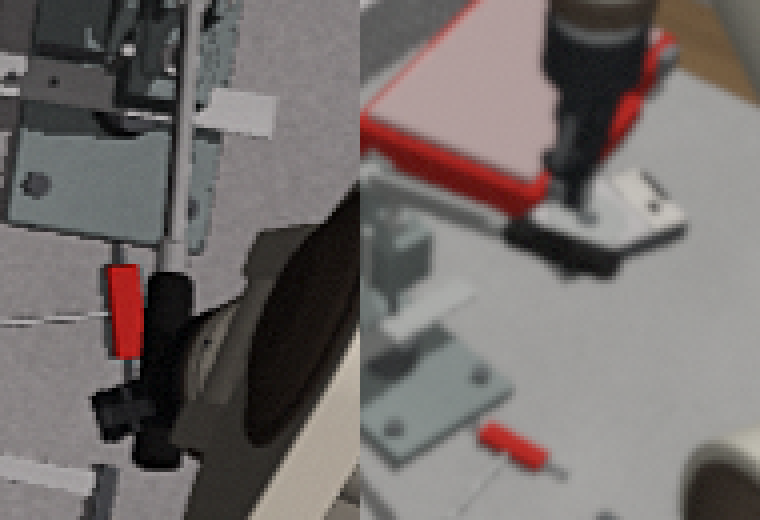

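The view shows the closed fingers centred over the black grip: finger tip at (585,215) in the side panel, with the grip right below it at (505-620, 235-265). I'll push down.

Request:
{"op": "drive_tool", "data": {"moves": [[0, 0, 15, 0, 0, 0], [0, 0, 15, 0, 0, 0], [0, 0, 15, 0, 0, 0], [0, 0, 15, 0, 0, 0], [0, 0, 15, 0, 0, 0], [0, 0, 15, 0, 0, 0], [0, 0, 15, 0, 0, 0], [0, 0, 15, 0, 0, 0], [0, 0, 15, 0, 0, 0], [0, 0, 15, 0, 0, 0], [0, 0, 15, 0, 0, 0], [0, 0, 15, 0, 0, 0], [0, 0, 5, 0, 0, 0], [0, 0, 0, 0, 0, 0]]}}

```text
t: 3.75
ee_pos: [0.4812, -0.2161, 0.1772]
orientation: [0.001, 0.99, 0.139, 0.001]
contact_force: [0.4, -2.0, 6.6]
gripper_width: 0.0002
finger_force: 3.7
```

Request:
{"op": "drive_tool", "data": {"moves": [[0, 0, 4, 0, 0, 0], [0, 0, 4, 0, 0, 0], [0, 0, 3, 0, 0, 0], [0, 0, 2, 0, 0, 0], [0, 0, 0, 0, 0, 0]]}}

```text
t: 4.25
ee_pos: [0.4818, -0.2164, 0.1652]
orientation: [0.001, 0.99, 0.139, 0.002]
contact_force: [3.0, -1.9, 8.7]
gripper_width: -0.0
finger_force: 3.8
```

Request:
{"op": "drive_tool", "data": {"moves": [[0, 0, 2, 0, 0, 0], [0, 0, 2, 0, 0, 0], [0, 0, 0, 0, 0, 0]]}}

```text
t: 4.55
ee_pos: [0.4824, -0.2166, 0.1631]
orientation: [0.002, 0.99, 0.139, 0.003]
contact_force: [0.6, -1.2, 18.7]
gripper_width: -0.0001
finger_force: 8.7
```

Force jumped to 19 N at the expected height, so the lever is at its stop. I'll hold briefly, then let it rise.

Request:
{"op": "drive_tool", "data": {"moves": [[0, 0, 1, 0, 0, 0], [0, 0, 0, 0, 0, 0], [0, 0, -13, 0, 0, 0], [0, 0, -13, 0, 0, 0], [0, 0, -13, 0, 0, 0], [0, 0, -13, 0, 0, 0], [0, 0, -13, 0, 0, 0], [0, 0, -13, 0, 0, 0], [0, 0, -13, 0, 0, 0], [0, 0, -13, 0, 0, 0], [0, 0, -13, 0, 0, 0], [0, 0, -13, 0, 0, 0], [0, 0, -13, 0, 0, 0], [0, 0, -13, 0, 0, 0], [0, 0, -20, 0, 0, 0], [0, 0, -30, 0, 0, 0], [0, 0, 0, 0, 0, 0], [0, 0, 0, 0, 0, 0], [0, 0, 0, 0, 0, 0]]}}

```text
t: 6.45
ee_pos: [0.4811, -0.2152, 0.3635]
orientation: [-0.0, 0.99, 0.14, -0.0]
contact_force: [-0.2, -0.3, -0.1]
gripper_width: 0.0
finger_force: 0.0
```

```bash
python3 - <<'E'
from h import *
t=cam("top"); c0=np.load("top0.npz")["p"].astype(int)
# lever back? compare lever shaft region
print("diff shaft",np.abs(t[0].astype(int)-c0)[140:190,325:345].mean(), monitor.read_state()["ee_pos"])
h=np.array([.5755,.2388]);pa=np.array([.4364,.2807]);pb=np.array([.4606,.3347])
m=(pa+pb)/2; x=m-h; x/=np.linalg.norm(x); y=np.array([-x[1],x[0]]); print("axis",x,"a side",(pa-h)@y,(pb-h)@y,"len",(m-h)@x, 150*np.cos(.2))
for T in((h),(m-.147*x)): print("grasp at", T+.090*x)
print("yaw of y axis deg",np.degrees(np.arctan2(y[1],y[0])), "now R y",)
q=monitor.read_state()["orientation"];from scipy.spatial.transform import Rotation as R
M=R.from_quat(q[[1,2,3,0]]).as_matrix();print(M.round(4))
E
```

```text
diff shaft 6.585666666666667 [ 0.48113525 -0.21496464  0.36337353]
axis [-0.87897777  0.47686274] a side 0.02950243904214814 -0.02950243904214818 len 0.1444860200849895 147.00998667618623
grasp at [0.496392   0.28171765]
grasp at [0.49860173 0.28051882]
yaw of y axis deg -118.48070254356381 now R y
[[ 9.608e-01  2.771e-01 -1.300e-03]
 [ 2.771e-01 -9.608e-01  5.000e-04]
 [-1.100e-03 -8.000e-04 -1.000e+00]]
```

```bash
cat > fit.py <<'E'
from h import *
from scipy.optimize import least_squares
from scipy.ndimage import gaussian_filter1d as gf
t=np.load("top0.npz");sd=np.load("side0.npz")
V=lambda X,Y:((X+.5)*.64-.5,(Y+.5)*.64-.5)
T=(0,float(t["f"]),float(t["cx"]),float(t["cy"]),t["E"])
print("sun shift per height",(at(T,*V(406,356),0)-np.array([.434,-.2087,.33]))[:2]/.33)
o=np.array([.6771,.2000]); ds=.25; ss=np.arange(-30,50,ds)
def prof(nm,ang,r0,r1):
    d,f=(t,"topmean.npy") if nm=="top" else (sd,"sidemean.npy")
    m=np.load(f).mean(2).astype(np.float32); C=(m,float(d["f"]),float(d["cx"]),float(d["cy"]),d["E"])
    e=np.array([-np.sin(ang),-np.cos(ang)]); n=np.array([-np.cos(ang),np.sin(ang)])
    P=[]
    for r in np.arange(r0,r1,.5):
        uv=np.array([proj(C,[*(o+e*s/1e3+n*r/1e3),.004]) for s in ss],np.float32)
        P.append(cv2.remap(m,uv[None,:,0],uv[None,:,1],cv2.INTER_LINEAR)[0])
    return np.mean(P,0)
cov=lambda a,b:np.clip((np.minimum(b,ss+ds/2)-np.maximum(a,ss-ds/2))/ds,0,1)
def model(p,nm,h,sun,dr):
    s1,s2,g,w,re,J,K,Wl,G,Wh,sig,k=p
    px=.15*h if nm=="top" else -.36*h    # base displaced this much relative to the top edge (apparent)
    sF=s2+g; y=np.full_like(ss,Wh)
    c=np.clip((ss-re)/dr+.5,0,1); y=y*(1-c)+G*c
    def put(a,b,v):
        nonlocal y; q=cov(a,b); y=y*(1-q)+v*q
    sh=sun*h
    for a,b in((s1,s2),(sF,sF+w)):
        put(a+px-sh,a+px,K+(0 if a>10 else 25))
        if px>0: put(b,b+px,Wl)
        else: put(a+px,a,K)
        put(a,b,J)
    f=gf(y,sig/ds); return f+k*(f-gf(f,sig*1.2/ds))
for nm in("top","side"):
  for ang in(.10,.12,.15,.18):
    for r0,r1 in((-5,5),(6,13)):
      P=prof(nm,ang,r0,r1); M=(ss>-22)&(ss<46); dr=max(.5,(r1-r0)*np.tan(ang))
      out=[]
      for h in(3.,5.):
        best=None
        for g0 in(26,29,32,36):
          x0=[-9,1,g0,9,25,145,70,150,122 if nm=="top" else 155,200 if nm=="top" else 215,1.3 if nm=="top" else 3,.5]
          lo=[-20,-5,24,3,20,125,30,110,115,190,.6,0]; hi=[-3,6,45,16,30,175,120,200,165,225,6,2]
          R=least_squares(lambda p:(model(p,nm,h,.5,dr)-P)[M],x0,bounds=(lo,hi))
          if best is None or R.cost<best.cost: best=R
        out.append((h,round(best.x[2],1),round(np.sqrt(2*best.cost/M.sum()),1),best.x[[1,3,6]].round(1).tolist()))
      print(nm,ang,(r0,r1),out)
E
time python3 fit.py
```

```text
sun shift per height [0.04102177 0.42914394]
top 0.1 (-5, 5) [(3.0, np.float64(26.5), np.float64(1.8), [1.9, 10.7, 64.7]), (5.0, np.float64(27.0), np.float64(1.7), [1.6, 10.2, 87.8])]
top 0.1 (6, 13) [(3.0, np.float64(27.6), np.float64(3.6), [0.9, 4.9, 30.9]), (5.0, np.float64(28.3), np.float64(3.6), [0.4, 4.7, 59.9])]
top 0.12 (-5, 5) [(3.0, np.float64(26.3), np.float64(1.8), [1.9, 10.5, 67.6]), (5.0, np.float64(26.8), np.float64(1.8), [1.6, 9.9, 91.4])]
top 0.12 (6, 13) [(3.0, np.float64(27.6), np.float64(3.4), [1.1, 4.7, 30.2]), (5.0, np.float64(28.3), np.float64(3.4), [0.6, 4.7, 63.8])]
top 0.15 (-5, 5) [(3.0, np.float64(26.1), np.float64(1.8), [1.9, 9.7, 69.7]), (5.0, np.float64(26.7), np.float64(1.8), [1.6, 9.1, 93.2])]
top 0.15 (6, 13) [(3.0, np.float64(27.6), np.float64(3.1), [1.3, 4.9, 30.2]), (5.0, np.float64(28.3), np.float64(3.0), [0.9, 4.7, 61.0])]
top 0.18 (-5, 5) [(3.0, np.float64(26.2), np.float64(1.9), [1.9, 8.3, 71.7]), (5.0, np.float64(26.8), np.float64(1.9), [1.6, 7.8, 94.6])]
top 0.18 (6, 13) [(3.0, np.float64(27.6), np.float64(2.9), [1.6, 4.9, 31.6]), (5.0, np.f
[... 518 characters left out ...]
oat64(1.8), [-0.0, 5.7, 103.2]), (5.0, np.float64(30.3), np.float64(1.7), [-0.6, 4.6, 102.4])]
side 0.15 (-5, 5) [(3.0, np.float64(28.9), np.float64(0.5), [0.1, 8.7, 93.4]), (5.0, np.float64(29.8), np.float64(0.5), [0.3, 7.6, 117.8])]
side 0.15 (6, 13) [(3.0, np.float64(29.2), np.float64(1.9), [-0.3, 13.4, 94.2]), (5.0, np.float64(30.3), np.float64(1.8), [-0.2, 4.9, 111.1])]
side 0.18 (-5, 5) [(3.0, np.float64(28.8), np.float64(0.6), [0.1, 8.5, 91.6]), (5.0, np.float64(29.6), np.float64(0.6), [0.3, 7.2, 116.5])]
side 0.18 (6, 13) [(3.0, np.float64(29.4), np.float64(2.0), [-0.0, 15.4, 95.6]), (5.0, np.float64(30.7), np.float64(1.9), [0.3, 4.1, 108.5])]
real	1m0.576s
user	1m0.066s
sys	0m0.286s
```

Request:
{"op": "drive_tool", "data": {"moves": [[-10, -45, 0, 0, 0, 0], [-10, -45, 0, 0, 0, 0], [-10, -45, 0, 0, 0, 0], [-10, -45, 0, 0, 0, 0], [0, -45, 0, 0, 0, 0], [0, -45, 0, 0, 0, 0], [0, -45, 0, 0, 0, 0]], "grip": 0.5}}

```text
t: 7.2
ee_pos: [0.3544, 0.0781, 0.3636]
orientation: [0.0, 0.99, 0.14, -0.0]
contact_force: [0.6, 0.2, 0.6]
gripper_width: 0.0643
finger_force: 0.0
```

Opening estimates: top about 27.3 mm, side about 29.5 mm, so I'll aim for 28.4. Now above the dividers.

Request:
{"op": "drive_tool", "data": {"moves": [[32.2, -25.9, 0, 0, 0, 0], [32.2, -25.9, 0, 0, 0, 0], [32.2, -25.9, 0, 0, 0, 0], [32.2, -25.9, 0, 0, 0, 0], [32.2, -25.9, 0, 0, 0, 0], [32.2, -25.9, 0, 0, 0, 0], [0, 0, 40, 0, 0, 0.13], [0, 0, 40, 0, 0, 0.13], [0, 0, 40, 0, 0, 0.13], [0, 0, 40, 0, 0, 0.13], [0, 0, 40, 0, 0, 0.13], [0, 0, 40, 0, 0, 0.13], [0, 0, 30, 0, 0, 0], [0, 0, 30, 0, 0, 0], [0, 0, 0, 0, 0, 0]]}}

```text
t: 8.7
ee_pos: [0.52, 0.035, 0.0666]
orientation: [-0.104, 0.993, -0.027, -0.048]
contact_force: [0.4, -0.2, -0.0]
gripper_width: 0.0642
finger_force: 0.0
```

```bash
python3 - <<'E'
from h import *
from scipy.spatial.transform import Rotation as R
s=monitor.read_state();q=s["orientation"];M=R.from_quat(q[[1,2,3,0]]).as_matrix();print(s["ee_pos"],M.round(3),s["joints"])
im=[]
for n in("top","side"):
    c=cam(n);p=c[0].copy()
    for P in([.4606,.3347,.006],[.4364,.2807,.006],[.5755,.2388,.006],[.497,.281,.006]):
        u,v=proj(c,P); cv2.circle(p,(round(u),round(v)),0,(0,0,255),-1)
    u,v=map(int,proj(c,[.5,.28,.02])); im.append(cv2.resize(p[v-50:v+50,u-35:u+35],None,fx=5,fy=5,interpolation=3))
cv2.imwrite("pics/g.png",np.hstack(im))
E
```

```text
[0.51996668 0.03497996 0.06659235] [[ 0.994 -0.064 -0.091]
 [-0.044 -0.977  0.21 ]
 [-0.102 -0.204 -0.974]] [-0.04537319  0.11649789 -0.12622646  1.43045174  0.20683444  3.14049843]
```

View pics/g.png

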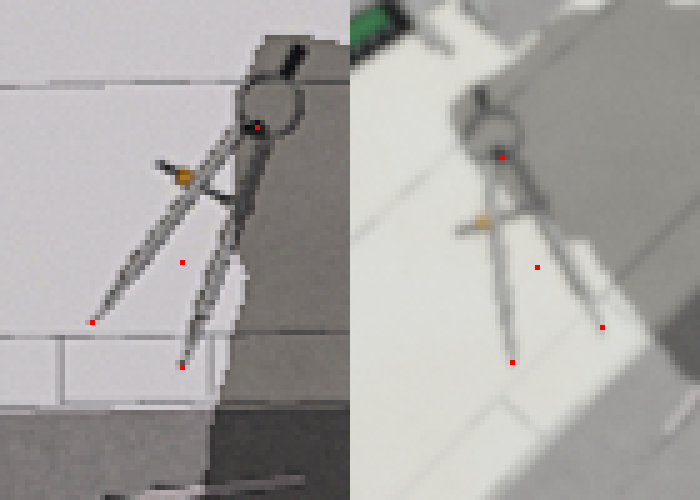

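The marked points fit the dividers in both views. The wrist's last joint ran into its limit, so the arm stopped short and tilted. I'll raise it and use the half-turn alternative.

```bash
python3 - <<'E'
from h import *
from scipy.spatial.transform import Rotation as R
s=monitor.read_state();q=s["orientation"];M=R.from_quat(q[[1,2,3,0]])
m=M.as_matrix()
T=np.array([[-.879,.477,0],[.477,.879,0],[0,0,-1.]]).T
z=np.array([0,0,-1.]);x=m[:,0]*[1,1,0];x/=np.linalg.norm(x);L=np.array([x,np.cross(z,x),z]).T
print("up150",(m.T@[0,0,150]).round(1)); print("level",R.from_matrix(m.T@L).as_rotvec().round(4)); print("turn",R.from_matrix(L.T@T).as_rotvec().round(3))
d=np.array([.497,.281,0])-s["ee_pos"]; d[2]=0; print("in final frame mm",(T.T@d*1e3).round(1),"in level frame",(L.T@d*1e3).round(1))
E
```

```text
up150 [ -14.3  -30.7 -146.1]
level [-0.2069  0.0952 -0.0099]
turn [-0.    -0.    -2.688]
in final frame mm [139.8 203.8   0. ] in level frame [ -36.3 -244.4    0. ]
```

Request:
{"op": "drive_tool", "data": {"moves": [[-3.6, -7.7, -36.5, 0, 0, 0], [-3.6, -7.7, -36.5, 0, 0, 0], [-3.6, -7.7, -36.5, 0, 0, 0], [-3.6, -7.7, -36.5, 0, 0, -0.149], [0, 0, 0, 0, 0, -0.149], [0, 0, 0, 0, 0, -0.149], [0, 0, 0, 0, 0, -0.149], [0, 0, 0, 0, 0, -0.149], [0, 0, 0, 0, 0, -0.149], [0, 0, 0, 0, 0, -0.149], [0, 0, 0, 0, 0, -0.149], [0, 0, 0, 0, 0, -0.149], [0, 0, 0, 0, 0, -0.149], [0, 0, 0, 0, 0, -0.149], [0, 0, 0, 0, 0, -0.149], [0, 0, 0, 0, 0, -0.149], [0, 0, 0, 0, 0, -0.149], [0, 0, 0, 0, 0, 0]]}}

```text
t: 10.6
ee_pos: [0.5233, 0.0356, 0.2231]
orientation: [-0.09, 0.522, 0.846, 0.068]
contact_force: [1.0, 0.4, -0.1]
gripper_width: 0.0641
finger_force: 0.0
```

```bash
cat > goal.py <<'E'
from h import *
import sys
from scipy.spatial.transform import Rotation as R
s=monitor.read_state();q=s["orientation"];m=R.from_quat(q[[1,2,3,0]]).as_matrix()
T=np.array([[-.879,.477,0],[.477,.879,0],[0,0,-1.]]).T
print(s["t"],s["ee_pos"],s["joints"].round(3)); print("turn",R.from_matrix(m.T@T).as_rotvec().round(4))
d=np.array([float(a) for a in sys.argv[1:4]])-s["ee_pos"]; print("in final frame mm",(T.T@d*1e3).round(1),"in present",(m.T@d*1e3).round(1))
E
python3 goal.py .497 .281 .06
```

```text
10.6 [0.52330623 0.03562362 0.2231309 ] [-0.044  0.106  0.165  1.722  0.207  1.053]
turn [ 0.0898 -0.2113 -0.6061]
in final frame mm [140.2 203.1 163.1] in present [188.7  82.3 212.4]
```

Request:
{"op": "drive_tool", "data": {"moves": [[0, 0, 0, 0.018, -0.0423, -0.1212], [0, 0, 0, 0.018, -0.0423, -0.1212], [0, 0, 0, 0.018, -0.0423, -0.1212], [0, 0, 0, 0.018, -0.0423, -0.1212], [0, 0, 0, 0.018, -0.0423, -0.1212], [23.4, 33.9, 0, 0, 0, 0], [23.4, 33.9, 0, 0, 0, 0], [23.4, 33.9, 0, 0, 0, 0], [23.4, 33.9, 0, 0, 0, 0], [23.4, 33.9, 0, 0, 0, 0], [23.4, 33.9, 0, 0, 0, 0], [0, 0, 40, 0, 0, 0], [0, 0, 40, 0, 0, 0], [0, 0, 40, 0, 0, 0], [0, 0, 40, 0, 0, 0], [0, 0, 0, 0, 0, 0], [0, 0, 0, 0, 0, 0]]}}

```text
t: 12.3
ee_pos: [0.4969, 0.2814, 0.0627]
orientation: [-0.001, 0.249, 0.969, -0.0]
contact_force: [1.1, 0.1, 1.3]
gripper_width: 0.0642
finger_force: 0.0
```

```bash
python3 goal.py .497 .281 .002; python3 - <<'E'
from h import *
im=[]
for n in("top","side"):
    c=cam(n);p=c[0].copy()
    for P in([.4606,.3347,.006],[.4364,.2807,.006],[.5755,.2388,.006]):
        u,v=proj(c,P); cv2.circle(p,(round(u),round(v)),0,(0,0,255),-1)
    u,v=map(int,proj(c,[.5,.28,.02])); im.append(cv2.resize(p[v-50:v+50,u-35:u+35],None,fx=5,fy=5,interpolation=3))
cv2.imwrite("pics/g2.png",np.hstack(im))
E
```

```text
12.3 [0.49690095 0.28140871 0.06271343] [ 5.150e-01  1.410e-01 -9.100e-02  1.342e+00  1.000e-03  1.017e+00]
turn [-0.0014 -0.0025 -0.0053]
in final frame mm [-0.3 -0.3 60.7] in present [-0.4 -0.2 60.7]
```

View pics/g2.png

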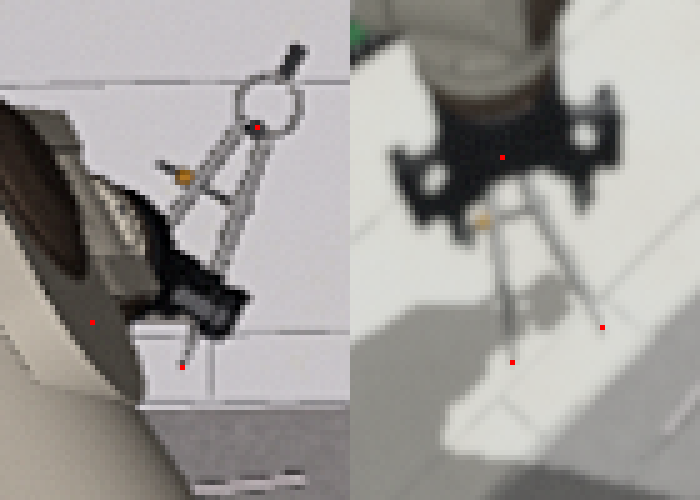

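The gripper is square to the dividers with one finger on either side, and the nut at (185,177) is well clear of them. I'll go down.

Request:
{"op": "drive_tool", "data": {"moves": [[0, 0, 25, 0, 0, 0], [0, 0, 20, 0, 0, 0], [0, 0, 10, 0, 0, 0], [0, 0, 5, 0, 0, 0], [0, 0, 0, 0, 0, 0]]}}

```text
t: 12.9
ee_pos: [0.4969, 0.2814, 0.0019]
orientation: [-0.001, 0.248, 0.969, -0.0]
contact_force: [-0.4, 0.3, 0.2]
gripper_width: 0.0644
finger_force: 0.0
```

Request:
{"op": "drive_tool", "data": {"moves": [[0, 0, 0, 0, 0, 0], [0, 0, 0, 0, 0, 0], [0, 0, 0, 0, 0, 0], [0, 0, 0, 0, 0, 0]], "grip": 0.03, "squeeze": 30}}

```text
t: 13.3
ee_pos: [0.4975, 0.282, 0.0032]
orientation: [-0.001, 0.247, 0.969, 0.001]
contact_force: [0.1, 0.3, 6.0]
gripper_width: 0.0442
finger_force: 8.2
```

Request:
{"op": "drive_tool", "data": {"moves": [[0, 0, -1, 0, 0, 0], [0, 0, -1, 0, 0, 0], [0, 0, 0, 0, 0, 0], [0, 0, 0, 0, 0, 0]], "grip": -0.1}}

```text
t: 13.7
ee_pos: [0.497, 0.2815, 0.004]
orientation: [-0.001, 0.247, 0.969, -0.0]
contact_force: [-0.3, 0.1, 5.3]
gripper_width: 0.0387
finger_force: 8.6
```

Request:
{"op": "drive_tool", "data": {"moves": [[0, 0, -2, 0, 0, 0], [0, 0, -2, 0, 0, 0], [0, 0, -2, 0, 0, 0], [0, 0, 0, 0, 0, 0], [0, 0, 0, 0, 0, 0]]}}

```text
t: 14.2
ee_pos: [0.4964, 0.2811, 0.0089]
orientation: [-0.002, 0.247, 0.969, -0.001]
contact_force: [-0.2, 0.6, -1.6]
gripper_width: 0.0385
finger_force: 8.2
```

Request:
{"op": "drive_tool", "data": {"moves": [[0, 0, -5, 0, 0, 0], [0, 0, -10, 0, 0, 0], [0, 0, -10, 0, 0, 0], [0, 0, 0, 0, 0, 0], [0, 0, 0, 0, 0, 0]]}}

```text
t: 14.7
ee_pos: [0.4969, 0.2814, 0.0346]
orientation: [-0.001, 0.247, 0.969, -0.0]
contact_force: [0.1, 0.1, -1.3]
gripper_width: 0.0388
finger_force: 8.2
```

```bash
python3 - <<'E'
from h import *
im=[]
for n in("top","side"):
    c=cam(n);p=c[0]
    u,v=map(int,proj(c,[.5,.28,.03])); im.append(cv2.resize(p[v-50:v+50,u-35:u+35],None,fx=5,fy=5,interpolation=3))
cv2.imwrite("pics/g3.png",np.hstack(im))
E
```

```text
(no output)
```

View pics/g3.png

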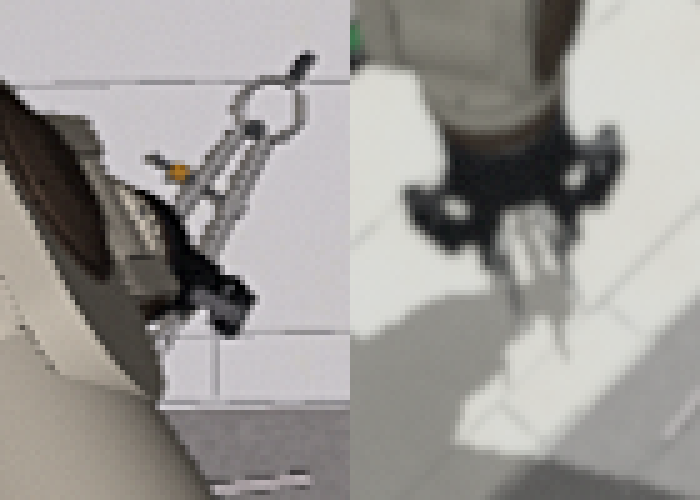

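The dividers hang in the gripper, 8 N on the pads, with both legs between the fingers. In the top view the arm hides the points; in the side view they are near (510,325) and (565,355). I'll lift 10 cm and turn them away from the arm so both cameras see the points.

Request:
{"op": "drive_tool", "data": {"moves": [[0, 0, -20, 0, 0, 0], [0, 0, -30, 0, 0, 0], [0, 0, -30, 0, 0, 0], [0, 0, -20, 0, 0, 0], [0, 0, 0, 0, 0, 0.07], [0, 0, 0, 0, 0, 0.12], [0, 0, 0, 0, 0, 0.12], [0, 0, 0, 0, 0, 0.12], [0, 0, 0, 0, 0, 0.12], [0, 0, 0, 0, 0, 0.12], [0, 0, 0, 0, 0, 0.12], [0, 0, 0, 0, 0, 0.12], [0, 0, 0, 0, 0, 0.12], [0, 0, 0, 0, 0, 0.12], [0, 0, 0, 0, 0, 0.12], [0, 0, 0, 0, 0, 0.12], [0, 0, 0, 0, 0, 0.12], [0, 0, 0, 0, 0, 0.07], [0, 0, 0, 0, 0, 0], [0, 0, 0, 0, 0, 0]]}}

```text
t: 16.8
ee_pos: [0.4969, 0.2812, 0.1338]
orientation: [-0.001, 0.862, 0.507, -0.002]
contact_force: [0.0, -0.6, -0.8]
gripper_width: 0.0386
finger_force: 0.0
```

Request:
{"op": "drive_tool", "data": {"moves": [[0, 0, 0, 0, 0, 0], [0, 0, 0, 0, 0, 0], [0, 0, 0, 0, 0, 0], [0, 0, 0, 0, 0, 0]], "grip": -0.28}}

```text
t: 17.2
ee_pos: [0.4969, 0.2812, 0.134]
orientation: [-0.001, 0.862, 0.506, -0.002]
contact_force: [-0.1, -0.4, 0.5]
gripper_width: 0.0306
finger_force: 0.0
```

```bash
python3 - <<'E'
from h import *
s=monitor.read_state(); print(s["t"],s["ee_pos"],s["orientation"],s["gripper_width"],s["finger_force"],s["joints"])
im=[]
for n in("top","side"):
    A=[cam(n) for _ in range(4)]; c=A[0]; p=np.mean([a[0].astype(float) for a in A],0); np.savez(n+"1.npz",p=p,f=c[1],cx=c[2],cy=c[3],E=c[4])
    u,v=map(int,proj(c,[.515,.32,.13])); print(n,u,v); im.append(cv2.resize(p[v-30:v+30,u-20:u+20],None,fx=10,fy=10,interpolation=2))
cv2.imwrite("pics/g4.png",np.clip(np.hstack(im),0,255).astype(np.uint8))
E
```

```text
17.2 [0.49694179 0.28121331 0.1340469 ] [-7.09226974e-04  8.62315635e-01  5.06368347e-01 -1.52972997e-03] 0.030617265280057232 0.0 [5.14276873e-01 1.25143000e-01 2.97670127e-02 1.47850305e+00
 1.36718865e-03 2.59392964e+00]
top 117 203
side 190 270
```

View pics/g4.png

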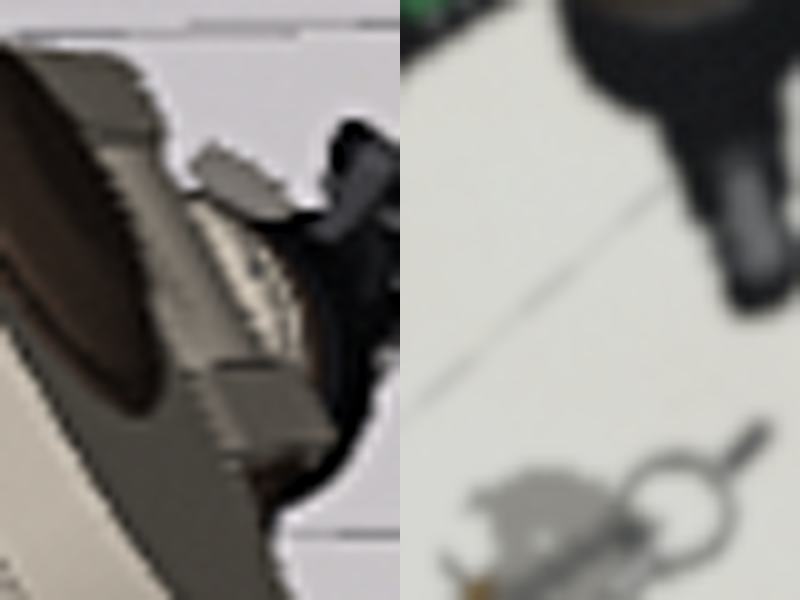

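The picture shows the fingers empty. The dividers slipped out, with finger force 0, and lie back on the drawing with the ring near side-panel (680,510). My ten pictures are used, so from here I measure numerically. I'll move the arm aside and find them again.

Request:
{"op": "drive_tool", "data": {"moves": [[0, 0, -30, 0, 0, 0], [0, 0, -30, 0, 0, 0], [-44, 8, 0, 0, 0, 0], [-44, 8, 0, 0, 0, 0], [-44, 8, 0, 0, 0, 0], [-44, 8, 0, 0, 0, 0], [-44, 8, 0, 0, 0, 0], [-44, 8, 0, 0, 0, 0], [-44, 8, 0, 0, 0, 0], [0, 0, 0, 0, 0, 0]], "grip": 0.5}}

```text
t: 18.6
ee_pos: [0.3945, -0.0186, 0.1951]
orientation: [-0.0, 0.864, 0.504, -0.001]
contact_force: [0.8, 0.4, -0.1]
gripper_width: 0.064
finger_force: 0.0
```

```bash
cat > find.py <<'E'
from h import *
from scipy.optimize import minimize
from scipy.ndimage import gaussian_filter
def skel(v=0.):
    P=[]; hx=-85
    for s,a in((1,.2),(-1,.2-v)):
        for r in np.arange(15,150,3): P.append((hx+r*np.cos(a*s),r*np.sin(a*s)))
    for th in np.arange(0,6.28,.2): P.append((hx-17+17*np.cos(th),17*np.sin(th)))
    for x in np.arange(-145,-120,3): P.append((x,0))
    for y in np.arange(-42,20,3): P.append((-40,y))
    return np.array(P)/1e3
def fit(c,img,x0,z=.006,v=0.):
    g=img.mean(2); d=gaussian_filter(np.clip(185-g,0,90),1.0).astype(np.float32); S=skel(v)
    def pts(p):
        C,s=np.cos(p[2]),np.sin(p[2]); return np.c_[p[0]+C*S[:,0]-s*S[:,1],p[1]+s*S[:,0]+C*S[:,1],np.full(len(S),z)]
    def cost(p):
        q=pts(p)@c[4][:3,:3].T+c[4][:3,3]; uv=np.c_[c[2]+c[1]*q[:,0]/q[:,2],c[3]+c[1]*q[:,1]/q[:,2]].astype(np.float32)
        return -cv2.remap(d,uv[None,:,0],uv[None,:,1],1).mean()
    best=None
    for a in np.arange(-.6,.61,.15):
      for dx in np.arange(-.06,.061,.015):
        for dy in np.arange(-.06,.061,.015):
          p=(x0[0]+dx,x0[1]+dy,x0[2]+a); k=cost(p)
          if best is None or k<best[0]: best=(k,p)
    r=minimize(cost,best[1],method="Nelder-Mead",options=dict(xatol=1e-5,fatol=1e-4,initial_simplex=[np.array(best[1])+d_ for d_ in ([0,0,0],[.01,0,0],[0,.01,0],[0,0,.1])]))
    return r.x,r.fun
E
python3 - <<'E'
from find import *
x0=(.4996,.2796,np.arctan2(.477,-.879))
t0=np.load("top0.npz");c0=(0,float(t0["f"]),float(t0["cx"]),float(t0["cy"]),t0["E"])
print("start",fit(c0,np.load("topmean.npy"),x0))
print(monitor.read_state()["ee_pos"])
for n in("top","side"):
    c=cam(n); r=fit(c,c[0].astype(float),x0); print(n,r)
    p=c[0].astype(int); o=np.argwhere((p[...,2]-p[...,0]>60)&(p[...,2]-p[...,1]>15)&(p[...,1]-p[...,0]>25))
    for v,u in o:
        w=at(c,u,v,.006)
        if .35<w[0]<.65 and .15<w[1]<.42: print("orange",w.round(3),p[v,u])
E
```

```text
start (array([0.50134544, 0.27864025, 2.65005736]), np.float64(-45.01641082763672))
[ 0.39454293 -0.01861103  0.19507301]
top (array([0.2063604 , 0.24125562, 2.93894791]), np.float64(-90.0))
orange [0.538 0.379 0.006] [ 30 116 173]
orange [0.538 0.376 0.006] [ 37 127 187]
orange [0.538 0.373 0.006] [ 84 117 150]
orange [0.535 0.382 0.006] [ 29  71 102]
orange [0.535 0.379 0.006] [ 40 122 177]
orange [0.535 0.376 0.006] [ 35 120 176]
orange [0.532 0.379 0.006] [ 62 122 170]
orange [0.532 0.376 0.006] [ 49 114 165]
side (array([0.33840516, 0.23653447, 2.03440765]), np.float64(-89.39904022216797))
orange [0.54  0.377 0.006] [115 156 178]
orange [0.537 0.38  0.006] [102 142 165]
```

```bash
python3 - <<'E'
from find import *
s=cam("side"); print("ring from side",at(s,198,290.5,.006))
N=np.array([.536,.378])
for n in("top","side"):
  c=cam(n); g=c[0].astype(float).mean(2); d=gaussian_filter(np.clip(185-g,0,90),1.0).astype(np.float32)
  for flip in(1,-1):
    S=skel()*[1,flip]; nb=np.array([-.040,-.027*flip])
    def cost(p):
        C,s_=np.cos(p[2]),np.sin(p[2]); R_=np.array([[C,-s_],[s_,C]]); P=(S-nb)@R_.T+N+p[:2]
        q=np.c_[P,np.full(len(P),.006)]@c[4][:3,:3].T+c[4][:3,3]; uv=np.c_[c[2]+c[1]*q[:,0]/q[:,2],c[3]+c[1]*q[:,1]/q[:,2]].astype(np.float32)
        return -cv2.remap(d,uv[None,:,0],uv[None,:,1],1).mean()
    k=sorted((cost((0,0,a)),a) for a in np.arange(-3.14,3.14,.05))[:3]
    for a in(k[0][1],):
        r=minimize(cost,(0,0,a),method="Nelder-Mead",options=dict(initial_simplex=np.array([[0,0,a],[.006,0,a],[0,.006,a],[0,0,a+.08]]),xatol=1e-5,fatol=1e-4))
        C,s_=np.cos(r.x[2]),np.sin(r.x[2]);R_=np.array([[C,-s_],[s_,C]]); org=N+r.x[:2]-R_@nb
        print(n,flip,k,r.fun,"yaw",r.x[2],"origin",org,"grasp",org+.005*R_[:,0],"dx",r.x[:2], "hinge",org-.085*R_[:,0],"pa,pb",org+R_@[.062,.03*flip],org+R_@[.062,-.03*flip])
E
```

```text
ring from side [0.50948596 0.31583715 0.006     ]
top 1 [(np.float32(-35.012604), np.float64(1.5099999999999834)), (np.float32(-34.320423), np.float64(1.5599999999999832)), (np.float32(-31.662634), np.float64(1.4599999999999835))] -41.37298583984375 yaw 1.5514427638597375 origin [0.51418998 0.41736624] grasp [0.51428674 0.4223653 ] dx [ 0.00441083 -0.00114879] hinge [0.51254503 0.33238216] pa,pb [0.48539545 0.4799352 ] [0.54538421 0.47877406]
top -1 [(np.float32(-23.544144), np.float64(-1.2900000000000067)), (np.float32(-23.520626), np.float64(-1.8400000000000047)), (np.float32(-22.863178), np.float64(-1.790000000000005))] -24.214630126953125 yaw -1.2920190018332642 origin [0.5217072 0.3368915] grasp [0.5230831  0.33208453] dx [0.00065759 0.00477707] hinge [0.49831687 0.41860987] pa,pb [0.50992661 0.26902974] [0.56761016 0.28554057]
side 1 [(np.float32(-16.774017), np.float64(1.5599999999999832)), (np.float32(-16.471611), np.float64(1.5099999999999834)), (np.float32(-14.825867), np.float64(1.609999999999983))] -19.106409072875977 yaw 1.5501992644149454 origin [0.51363914 0.4198705 ] grasp [0.51374212 0.42486943] dx [0.00380959 0.0013229 ] hinge [0.51188852 0.33488853] pa,pb [0.48492243 0.48247521] [0.54490971 0.48123948]
side -1 [(np.float32(-12.395453), np.float64(-1.8400000000000047)), (np.float32(-12.12907), np.float64(-1.790000000000005)), (np.float32(-11.496051), np.float64(-1.740000000000005))] -14.027697563171387 yaw -1.9255011466560754 origin [0.50193481 0.34111614] grasp [0.50019824 0.3364274 ] dx [ 0.00514658 -0.00875136] hinge [0.53145647 0.42082481] pa,pb [0.4522689  0.29339511] [0.50853384 0.27255629]
```

The dividers are upright at origin (0.514,0.418) with yaw 1.55, points along +y, and the two views agree. They probably slid out along the taper while being turned quickly. I'll regrip, squeeze to the target before lifting, and move gently.

Request:
{"op": "drive_tool", "data": {"moves": [[40.4, -10.4, 0, 0, 0, 0], [40.4, -10.4, 0, 0, 0, 0], [40.4, -10.4, 0, 0, 0, 0], [40.4, -10.4, 0, 0, 0, 0], [40.4, -10.4, 0, 0, 0, 0], [40.4, -10.4, 0, 0, 0, 0], [40.4, -10.4, 0, 0, 0, 0], [40.4, -10.4, 0, 0, 0, 0], [40.4, -10.4, 0, 0, 0, 0], [40.4, -10.4, 0, 0, 0, 0], [40.4, -10.4, 0, 0, 0, 0], [0, 0, 30, 0, 0, -0.122], [0, 0, 30, 0, 0, -0.122], [0, 0, 30, 0, 0, -0.122], [0, 0, 30, 0, 0, -0.122], [0, 0, 30, 0, 0, 0], [0, 0, 0, 0, 0, 0], [0, 0, 0, 0, 0, 0]]}}

```text
t: 20.65
ee_pos: [0.5112, 0.4297, 0.0439]
orientation: [-0.001, 0.714, 0.7, -0.002]
contact_force: [1.1, -0.1, 1.2]
gripper_width: 0.0645
finger_force: 0.0
```

```bash
sed -i 's/^T=np.array.*/T=np.array([[.02,1,0],[1,-.02,0],[0,0,-1.]]).T/' goal.py; python3 goal.py .514 .4235 .004
```

```text
20.65 [0.51119402 0.42970811 0.04388158] [6.980e-01 3.790e-01 1.600e-01 1.356e+00 2.000e-03 2.289e+00]
turn [-0.0044  0.0012  0.0001]
in final frame mm [-6.2  2.9 39.9] in present [-6.1  3.1 39.9]
```

Request:
{"op": "drive_tool", "data": {"moves": [[-3, 1.5, 15, 0, 0, 0], [-3, 1.5, 13, 0, 0, 0], [0, 0, 7, 0, 0, 0], [0, 0, 3, 0, 0, 0], [0, 0, 0, 0, 0, 0]]}}

```text
t: 21.15
ee_pos: [0.5147, 0.4224, 0.0055]
orientation: [-0.001, 0.715, 0.699, -0.002]
contact_force: [0.7, 0.2, 1.1]
gripper_width: 0.0637
finger_force: 0.0
```

Request:
{"op": "drive_tool", "data": {"moves": [[0, 0, 0, 0, 0, 0], [0, 0, 0, 0, 0, 0], [0, 0, 0, 0, 0, 0], [0, 0, 0, 0, 0, 0]], "grip": 0.0, "squeeze": 40}}

```text
t: 21.55
ee_pos: [0.5154, 0.4233, 0.0076]
orientation: [-0.001, 0.715, 0.7, -0.0]
contact_force: [-0.7, -0.7, 5.3]
gripper_width: 0.0427
finger_force: 8.5
```

Request:
{"op": "drive_tool", "data": {"moves": [[0, 0, 0, 0, 0, 0], [0, 0, 0, 0, 0, 0], [0, 0, 0, 0, 0, 0], [0, 0, 0, 0, 0, 0]], "grip": -0.29}}

```text
t: 21.95
ee_pos: [0.5156, 0.4239, 0.009]
orientation: [-0.001, 0.714, 0.7, 0.001]
contact_force: [-2.8, -0.1, 12.6]
gripper_width: 0.0307
finger_force: 14.2
```

The closing pads swing forward and drag the dividers onto the bench, so the arm rides up and the overlap is thin. I'll open, go lower and close again.

Request:
{"op": "drive_tool", "data": {"moves": [[0, 0, 0, 0, 0, 0], [0, 0, 0, 0, 0, 0], [0, 0, 0, 0, 0, 0], [0, 0, 4, 0, 0, 0], [0, 0, 2, 0, 0, 0], [0, 0, 2, 0, 0, 0], [0, 0, 0, 0, 0, 0]], "grip": 0.5}}

```text
t: 22.65
ee_pos: [0.5146, 0.4224, -0.0027]
orientation: [-0.001, 0.715, 0.7, -0.002]
contact_force: [0.8, 0.3, -0.7]
gripper_width: 0.0642
finger_force: 0.0
```

Request:
{"op": "drive_tool", "data": {"moves": [[0, 0, 0, 0, 0, 0], [0, 0, 0, 0, 0, 0], [0, 0, 0, 0, 0, 0], [0, 0, 0, 0, 0, 0]], "grip": 0.0}}

```text
t: 23.05
ee_pos: [0.5156, 0.4232, -0.0008]
orientation: [-0.001, 0.715, 0.7, -0.0]
contact_force: [0.7, 1.7, 6.4]
gripper_width: 0.0431
finger_force: 8.3
```

Request:
{"op": "drive_tool", "data": {"moves": [[0, 0, 0, 0, 0, 0], [0, 0, 0, 0, 0, 0], [0, 0, 0, 0, 0, 0], [0, 0, 0, 0, 0, 0]], "grip": -0.29}}

```text
t: 23.45
ee_pos: [0.516, 0.4238, 0.0006]
orientation: [-0.001, 0.715, 0.7, 0.001]
contact_force: [-0.7, -0.3, 12.7]
gripper_width: 0.0307
finger_force: 14.0
```

Request:
{"op": "drive_tool", "data": {"moves": [[0, 0, -1, 0, 0, 0], [0, 0, -1, 0, 0, 0], [0, 0, -2, 0, 0, 0], [0, 0, -2, 0, 0, 0], [0, 0, -3, 0, 0, 0], [0, 0, -3, 0, 0, 0], [0, 0, -4, 0, 0, 0], [0, 0, -4, 0, 0, 0], [0, 0, -4, 0, 0, 0], [0, 0, -3, 0, 0, 0], [0, 0, -2, 0, 0, 0], [0, 0, -1, 0, 0, 0], [0, 0, 0, 0, 0, 0]]}}

```text
t: 24.75
ee_pos: [0.515, 0.4227, 0.028]
orientation: [-0.001, 0.715, 0.7, -0.001]
contact_force: [-0.1, 0.6, -1.3]
gripper_width: 0.0303
finger_force: 10.3
```

Request:
{"op": "drive_tool", "data": {"moves": [[0, 0, -1, 0, 0, 0], [0, 0, -2, 0, 0, 0], [0, 0, -4, 0, 0, 0], [0, 0, -6, 0, 0, 0], [0, 0, -7, 0, 0, 0], [0, 0, -8, 0, 0, 0], [0, 0, -8, 0, 0, 0], [0, 0, -8, 0, 0, 0], [0, 0, -8, 0, 0, 0], [0, 0, -8, 0, 0, 0], [0, 0, -8, 0, 0, 0], [0, 0, -7, 0, 0, 0], [0, 0, -5, 0, 0, 0], [0, 0, -3, 0, 0, 0], [0, 0, -1, 0, 0, 0], [0, 0, 0, 0, 0, 0], [0, 0, 0, 0, 0, 0]]}}

```text
t: 26.45
ee_pos: [0.5151, 0.4226, 0.1116]
orientation: [-0.001, 0.715, 0.7, -0.002]
contact_force: [-0.4, 0.2, -1.3]
gripper_width: 0.0304
finger_force: 10.2
```

```bash
python3 - <<'E'
from h import *
s=monitor.read_state(); print(s["t"],s["ee_pos"],s["gripper_width"],s["finger_force"],s["contact_force"])
np.set_printoptions(linewidth=250)
for n in("top","side"):
    A=[cam(n) for _ in range(5)]; c=A[0]; p=np.mean([a[0].astype(float) for a in A],0); np.savez(n+"2.npz",p=p,f=c[1],cx=c[2],cy=c[3],E=c[4])
    C=s["ee_pos"]+[0,0,.005]
    for nm,P in(("tcp",C),("mid tips",C+[0,.059,0]),("hinge",C+[0,-.09,0]),("tipa",C+[-.014,.059,0]),("tipb",C+[.014,.059,0])): print(n,nm,proj(c,P).round(1))
    u,v=map(int,proj(c,C+[0,.05,0])); print(u-14,v-14); print(p[v-14:v+15,u-14:u+15].mean(2).astype(int))
E
```

```text
26.45 [0.51510442 0.42263063 0.11155104] 0.030430615397040953 10.207625342882238 [-0.39189272  0.15629642 -1.3492828 ]
top tcp [ 81.  203.8]
top mid tips [ 59.2 203.8]
top hinge [114.2 203.8]
top tipa [ 59. 209.]
top tipb [ 59.3 198.7]
48 189
[[109 102  92  83  69  52 108 177 180 172 124  48  78 121  98  47  22  15  16  11   6   3   7   8  11  17  24  24  24]
 [110 107  98  91  80  63  68 128 175 181 167 132  94  85 139  77  35  25  18  22  10   6   6   6   5  14  24  25  24]
 [ 88 113 104  97  89  77  58  63 126 174 178 178 148  67 125 148  55  38  16  20  23  11   8   6   8  10  18  24  25]
 [105 110 109 101  95  86  75  56  59 128 184 178 161 110  53 109  99  37  30  14  22  21   5  10   8   6   7  18  25]
 [103 108 115 108 101  93  84  71  50 102 176 180 177 141  46 100 134  55  46  14  19  24  16   7   5   8   7  10  16]
 [116 116 117 115 108 101  93  83  68  50 103 177 183 154  80  71 119 100  43  28  13  24  25   9   7   7   9   6   8]
 [118 114 115 115 109 103  96  90  78  64  50 107 173 166 126  55 136 149  58  41  15  19  25  16   8   9   7   7   9]
 [ 88  72  79  81  82  7
[... 5478 characters left out ...]
 87  88  88  87  87  87  87  87  96 131 171 190 192 175 155 150 160 172 179 189 176 157 161 177 190 202]
 [ 89  87  87  86  87  87  85  86  85  86  87  90 108 138 158 162 147 136 135 140 155 171 172 161 164 184 199 204 206]
 [ 87  87  86  86  86  84  85  86  86  86  86  86  90 100 112 121 125 129 131 134 148 163 168 179 188 200 206 207 204]
 [ 86  87  86  86  85  84  85  86  86  85  86  86  87  87  88  97 108 120 128 133 144 165 184 198 204 206 207 204 194]
 [ 86  87  87  86  85  85  86  85  86  86  86  86  87  86  86  88  95 107 121 137 159 184 199 205 206 206 204 195 176]
 [ 87  86  86  86  86  84  85  85  86  86  86  85  86  86  86  86  88  96 113 146 179 199 206 206 205 203 195 176 157]]
```

Request:
{"op": "drive_tool", "data": {"moves": [[0, 0, 0, 0, 0, 0], [0, 0, 0, 0, 0, 0], [0, 0, 0, 0, 0, 0], [0, 0, 0, 0, 0, 0], [0, 0, 0, 0, 0, 0]]}}

```text
t: 27.45
ee_pos: [0.5152, 0.4227, 0.1119]
orientation: [-0.001, 0.715, 0.7, -0.001]
contact_force: [-0.2, 0.3, -0.6]
gripper_width: 0.0306
finger_force: 10.2
```

```bash
python3 - <<'E'
from h import *
s=monitor.read_state(); print(s["t"],s["ee_pos"],s["gripper_width"],s["finger_force"],s["contact_force"])
t=cam("top")[0].astype(float); a=np.load("topmean.npy"); d=np.abs(t-a).mean(2)
print("lever/grip area",d[150:240,322:345].mean(),"press",d[80:180,290:350].mean(),"bare bench ref",d[200:240,250:280].mean(),"jaws",d[140:158,160:185].mean())
sd=cam("side")[0].astype(float); print("tip drift",np.abs(sd-np.load("side2.npz")["p"])[295:312,140:165].mean())
E
```

```text
27.45 [0.51519295 0.42273313 0.11193497] 0.0306248827363982 10.20742824417539 [-0.21802561  0.26835793 -0.55739384]
lever/grip area 2.071819645732689 press 1.9603796296296296 bare bench ref 2.1686111111111113 jaws 2.737407407407408
tip drift 0.9709803921568615
```

The lever is back up and the calipers haven't moved. The dividers are held steady at a gap of about 28 mm, so I'm handing in.

```bash
python3 -c "
from plant import order
print(order.sign_off())"
```

```text
the job is handed in; nothing more can be done
None
```

I handed the job in without seeing a verdict: the lever went to its stop and came back up, and the dividers are held steady with their points at about 11 cm or more and a gap of about 28 mm, against a caliper opening I read as about 27.3 mm (top camera) and 29.5 mm (side); they slipped out once on the way, landing on the drawing about 14 cm away, and I picked them up again.

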